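# Close the vial carrier and draw out its handle

### The arm

A 6-joint arm with a two-finger parallel gripper is mounted at the origin on the work surface. World frame = base frame: x ahead of the robot, y to its left, z up, the work surface at z = 0. Lengths are in mm, angles in rad, forces in N, time in s.
With the tool pointing down it reaches from about 275 to 1000 mm from the base axis. Payload 8.4 kg.
Tool frame: the origin (TCP) lies at the very end of the fingers, on their centre line; the grasp point (between the pads) lies 19 mm behind it (r.tcp_to_grasp is the distance from the TCP to the grasp point, in mm); z points along the fingers, y is the line along which they close (so a half turn about z gives the same grasp; the last joint's range is limited). The gripper opens to 85 mm and grips with 20 to 120 N. Pads are 22 mm wide; open, the fingers measure 114 mm over their backs; the gripper's body (76 mm by 85 mm) begins 54 mm behind the grasp point. The pads swing forward as they close: fully open they stand 13 mm farther back than shut.
Start: joints at [1.165, 0.353, 1.633, -0, 1.155, -0.002], TCP at [245.571, 574.737, 231.281] pointing down, gripper open.
Joint ranges: [-2.63, 2.63], [-0.92, 2.1], [0.06, 2.66], [-1.3, 4.44], [0, 2.69], [-3.02, 3.02]. Speed limits (rad/s): [2.22, 2.22, 2.79, 3.14, 3.14, 3.14].

### API

Orientations are given as [roll, pitch, yaw] about the fixed x, y, z axes, in that order (R = Rz(yaw) Ry(pitch) Rx(roll)).
In Python, from rig import r gives the robot as it stands. The module is installed in compiled form; this text tells all that it offers.
- The arm moves only by the tool play_rows, never from a script. Its argument "rows" is a list of rows, each an object with "dp": the shift along the tool's x, y, z in units of 40 mm (1.0 is 40 mm), a list of three; "turn": the turn, a rotation vector about the tool's x, y, z in units of 6 degrees (1.0 is 6 degrees), a list of three; "fingers": the closure, from 0 (fully open) to 1 (shut). In form: [{"dp": [tx, ty, tz], "turn": [wx, wy, wz], "fingers": fingers}, ...]. A call has 1 to 5 rows; each row shifts and turns the commanded pose from where the row before left it, along the tool's axes as they then stand; what a row does not reach is not made up. A row lasts 1/12 s, in which the tool goes at most 41.7 mm and 7.16 degrees, less where a joint would pass 70% of its speed; a pose out of reach is approached as far as the arm can. A call is refused whole if a number of a shift passes 1 or a number of a turn 1, either way. A call with a gripper value outside its range is refused whole. The fingers move at their own pace and stop on an object; "force" is the grip in N (left out, the last holds). Time passes only in rows, so rows that do not move let the fingers close. It gives the time, the measured TCP pose, the force, the opening and the grip force at its end, in the units of the state.
- r.sense(): the state, without advancing time (a new reading comes with each control period).
- r.grab_frame(name): name is "scene" or "side" or "wrist"; returns a dict with "pixels" (420x560x3 uint8, red, green, blue), "fx", "fy", "cx", "cy" (pixels), "dist" ([k1, k2, p1, p2, k3] as OpenCV has them; the pictures are not rectified), "pose" (4x4, takes a point from camera to world coordinates). Camera axes: x right, y down, z forward; pixel columns grow to the right and rows downward; lengths in mm; the calibration is good to about 2 mm. A picture is of the moment at which its call begins. There is no depth.
- r.sign_off(): hands the job in; it is judged then, once.
The state is a dict: "clock": time; "qpos": joint angles; "qvel": joint speeds; "joint_efforts": joint torques, N m; "eef_pos": TCP position; "tcp_rot": TCP orientation; "contact_force": force on the tool from outside, world axes, zero at the start; "wrist_torque": the same for the moment, N m; "opening": opening from 0.0 (shut) to 1.0 (fully open); "grasp_force": force on a finger pad.
Only numpy, scipy, OpenCV 4.12 (cv2) and the standard library are available. Lean on these libraries where they do the work, as an engineer would, in place of code of your own. Each camera call takes 0.05 s, during which the arm holds its last target. There are 200 camera calls.

### The job

Get the vial carrier ready to be carried off: close each of its two open pots with the round lid that fits, knob up and seated flat on the deck, and leave the square lid and everything else on the table where it is. Then squeeze the release button in the grip of the carrier's telescoping handle and pull the handle up past its first stop to the second, fully out. Finish holding it there: the program ends with the grip still squeezed and the handle held up fully extended, not let go.

Things in the scene. Friction and masses are not known exactly. Their poses are not given: they have to be found in the camera images.
- carrier: Vial carrier: fixed cream box 200 mm (x) by 350 mm (y), 140 mm high, its flat top (the deck) with two round open pots and a telescoping handle in the middle between them. Origin: centre of its underside, on the table. Its y axis runs from the small pot to the large pot, z up. Vials stand in the pots, below the reach of the lids.
- pot_large (a point): Centre of the mouth of the large pot (round hole, 73 mm in diameter), level with the deck, 140 mm above the table, 105 mm along the carrier's +y from its middle; axes as the carrier's. A seated lid's flange lies flat on the deck, its plug in the pot with about 3 mm play all round; its knob point is then 32 mm above this point.
- pot_small (a point): Centre of the mouth of the small pot (round hole, 49 mm in diameter), level with the deck, 105 mm along the carrier's -y from its middle; axes and seating as for the large pot.
- large_lid_knob (a point): Large round grey lid, for the large pot. Lies knob up: round 90 mm flange 6 mm thick; under it a round 66 mm plug 10 mm deep, on which it rests; on top an upright round knob 24 mm in diameter, from 16 to 60 mm above the table. This point: on the knob's axis, 42 mm above the plug's underside (18 mm below the knob's top); z up.
- small_lid_knob (a point): Small round grey lid, for the small pot. Lies knob up: round 64 mm flange 6 mm thick; under it a round 42 mm plug 10 mm deep, on which it rests; on top an upright round knob 24 mm in diameter, from 16 to 60 mm above the table. This point: on the knob's axis, 42 mm above the plug's underside (18 mm below the knob's top); z up.
- square_lid_knob (a point): Square grey lid, fits neither pot; not part of the job. Lies knob up: square 80 mm flange 6 mm thick; under it a square 56 mm plug 10 mm deep, on which it rests; on top an upright round knob 24 mm in diameter, from 16 to 60 mm above the table. This point: on the knob's axis, 42 mm above the plug's underside (18 mm below the knob's top); z up.
- handle_grip (a point): Centre of the handle's black grip bar; axes as the carrier's. Bar 120 mm long (x), 26 mm high, on two upright rods 12 mm thick at x = -50 and +50 mm that slide out of the deck. Stowed, this point is 195 mm above the table, 55 mm above the deck. The bar's -y face is at y = -14 mm, the button's free face at y = +18 mm: 32 mm wide to grip, 27 mm when squeezed.
- button_face (a point): Centre of the outer face of the grey release button in the middle of the bar's +y side: 56 mm long (x), 18 mm high, standing 6 mm out of the bar; pressed in along -y. Gripping the bar across y at its middle squeezes the button in. Axes as the carrier's.
- handle (a joint): How far the handle is pulled up, in m: 0 stowed, first stop 0.055, second stop 0.110 (end of travel). Button out: latched at a stop (1 to 2 mm play). Button held in: slides past the first stop to the end (3 to 7 N with its weight). If the button is let out between stops, the handle stays there, and latches at the next stop when moved on.
- trigger (a joint): How far the release button is pressed in, in m: 0 out, 0.005 fully in; the latch lets go at about 0.003. Its spring takes 4 N to start and 7.5 N fully in; a grip of about 30 to 40 N squeezes it and holds the handle safely.
- foam_block: Black foam vial block, 110 x 150 x 35 mm with vials standing in it, lying right of and beyond the carrier. Not part of the job; origin at the centre of its underside.
- vial_a: Small glass vial, 22 mm across and 43 mm tall, standing right of the carrier. Not part of the job; origin at the centre of its underside.
- vial_b: A second such vial, near the first. Not part of the job; origin at the centre of its underside.
- logger: White hand-held temperature logger, 110 x 60 x 20 mm, lying near the robot, on the right. Not part of the job; origin at the centre of its underside.
- brick: White coolant brick, 80 x 140 x 30 mm, lying left of the carrier. Not part of the job; origin at the centre of its underside.
- small_tray: Empty open tray, 100 x 70 x 35 mm, near the robot, on the left. Not part of the job; origin at the centre of its underside.
Things that resemble listed ones, but are neither listed nor needed, are in the scene too. Leave any orange or yellow look-alike of the part that bears large_lid_knob alone.

How it is judged:
By the outcome, as a careful person would: the job done as asked, in the order asked, and still so for the second after the job is handed in, while the arm keeps its last pose, push and grip.
It also fails if it takes over 72 s, if anything falls off the work surface, if the arm or the gripper's body presses on something with over 40 N, if the wrist force passes 120 N, or if a joint passes its speed limit or range.

## Working session

There is one attempt and no reset: what is moved stays moved. The work goes in short steps, Python scripts to look and compute and a tool call to move; the robot and the scene stay as the last step left them, time stands still between calls to the robot, and variables do not carry over. Pictures are saved under pics/ and viewed, at most 10 in all, crops included, and the job is handed in when it is done.

Besides the shell and the picture viewer there is one more tool, called after "Request:" as a command line: name --argument value ..., lists and objects as JSON in quotes. play_rows: Moves the arm, as the interface text tells. Its arguments: {"type":"object","properties":{"rows":{"type":"array"},"force":{"type":"number"}},"required":["rows"]}

```bash
mkdir -p pics
cat > h.py <<'E'
import numpy as np, cv2
from rig import r
def grab(name,save=None):
    f=r.grab_frame(name)
    if save: cv2.imwrite('pics/'+save,cv2.cvtColor(f['pixels'],cv2.COLOR_RGB2BGR))
    return f
def K(f): return np.array([[f['fx'],0,f['cx']],[0,f['fy'],f['cy']],[0,0,1.]])
def ray(f,uv):
    p=cv2.undistortPoints(np.array([[uv]],float),K(f),np.array(f['dist'],float))[0,0]
    P=np.array(f['pose']); return P[:3,3],P[:3,:3]@np.array([p[0],p[1],1.])
def onz(f,uv,z):
    o,d=ray(f,uv); return o+d*(z-o[2])/d[2]
def proj(f,X):
    P=np.linalg.inv(np.array(f['pose'])); X=np.atleast_2d(np.array(X,float))
    c=X@P[:3,:3].T+P[:3,3]
    return cv2.projectPoints(c,np.zeros(3),np.zeros(3),K(f),np.array(f['dist'],float))[0][:,0]
E
python3 - <<'E'
from h import *
a=grab('scene','scene.png');b=grab('side','side.png');grab('wrist','wrist.png')
for f in (a,b): print(np.array(f['pose']).round(2).tolist(),f['fx'])
A=[cv2.imread(f'pics/{n}.png') for n in('scene','side')]
s=r.sense();print(s)
E
```

```text
[[-0.82, 0.46, -0.33, 834.94], [0.57, 0.66, -0.49, 602.9], [-0.01, -0.59, -0.81, 1058.16], [0.0, 0.0, 0.0, 1.0]] 382.2589524584201
[[0.83, -0.37, 0.42, -5.09], [-0.56, -0.54, 0.63, -685.26], [-0.01, -0.76, -0.65, 889.14], [0.0, 0.0, 0.0, 1.0]] 423.15042901183176
{'clock': 0.15, 'qpos': array([ 1.16458746e+00,  3.53526754e-01,  1.63395002e+00,  2.88306246e-07,
        1.15518914e+00, -2.39522125e-03]), 'qvel': array([-0.00021477, -0.00222093, -0.00192641, -0.00014346,  0.00136949,
        0.00052713]), 'joint_efforts': array([ 4.91303726e-04, -6.05639505e+01, -3.42335916e+01, -5.07199957e-05,
        6.21746745e-03,  3.73310876e-07]), 'eef_pos': array([245.43696498, 574.40586028, 230.71627523]), 'tcp_rot': array([-3.14051940e+00, -2.83432361e-06,  2.73777889e+00]), 'contact_force': array([-0.73801874, -0.01790318, -0.1896843 ]), 'wrist_torque': array([-0.03576744,  0.03710955, -0.0097369 ]), 'grasp_force': 0.0, 'opening': 1.002539745727626}
```

View pics/scene.png

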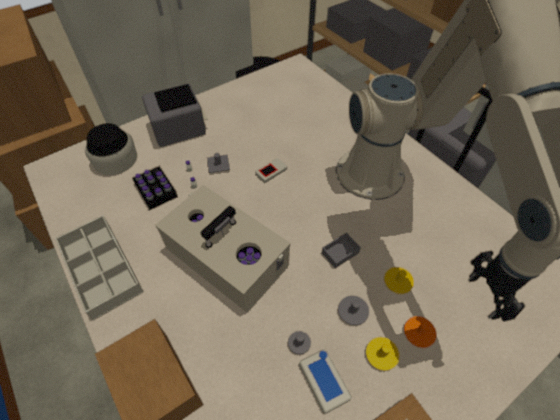

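View pics/side.png

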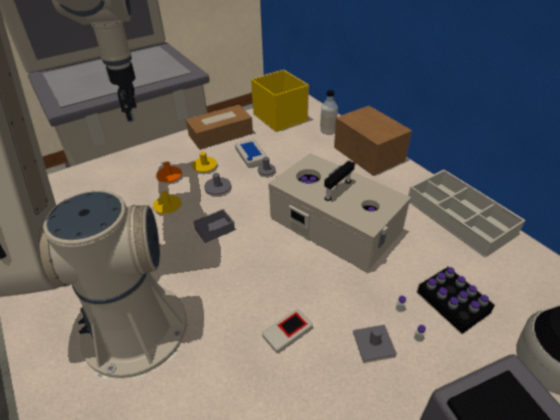

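Scene picture: the large grey round lid is at (353,308) and the small grey round one at (299,341). The square grey lid at (217,163) is not to be touched. Look-alikes are yellow at (399,278), orange at (420,331) and yellow at (382,353). The large pot is at (249,253), the small pot at (196,215) and the grip at (218,222). I choose the two grey round lids and check them in close crops.

Run:
```python
import cv2,numpy as np
a=cv2.imread('pics/scene.png');b=cv2.imread('pics/side.png')
c1=cv2.resize(a[280:365,275:385],None,fx=3.6,fy=3.6,interpolation=cv2.INTER_CUBIC)
c2=cv2.resize(a[180:310,150:300],None,fx=2.66,fy=2.66,interpolation=cv2.INTER_CUBIC)
c3=cv2.resize(b[140:200,190:290],None,fx=3.96,fy=3.96,interpolation=cv2.INTER_CUBIC)
c4=cv2.resize(b[145:270,260:415],None,fx=2.58,fy=2.4,interpolation=cv2.INTER_CUBIC)
o=np.zeros((600,800,3),np.uint8)
for c,x,y in((c1,0,0),(c2,400,0),(c3,0,310),(c4,400,350)):
    h=min(c.shape[0],600-y);w=min(c.shape[1],800-x,396 if x==0 else 400);o[y:y+h,x:x+w]=c[:h,:w]
cv2.imwrite('pics/crop1.png',np.clip(o*1.6,0,255).astype(np.uint8))
```

```text
(no output)
```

View pics/crop1.png

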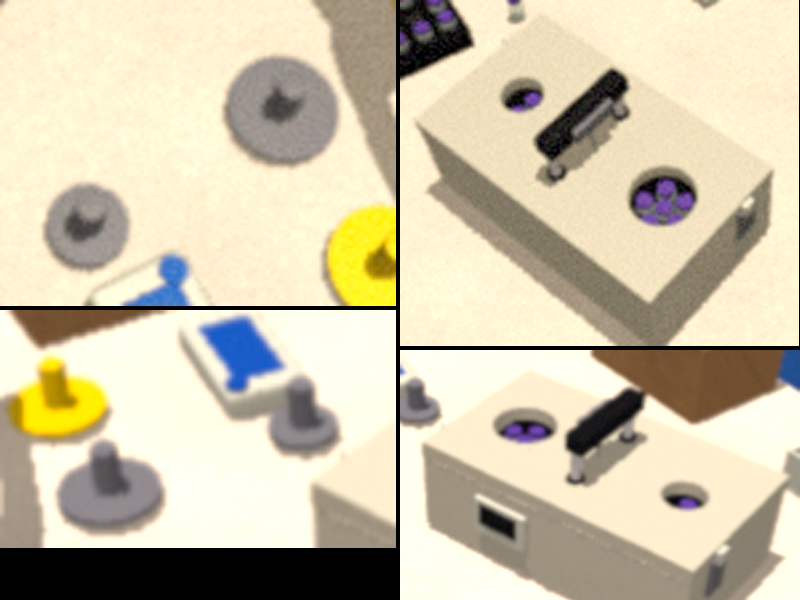

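Crops confirm both chosen lids are grey and round with knobs up, and that they differ in size. Next I triangulate them.

Run:
```python
from h import *
a=grab('scene');b=grab('side')
for n,u,v,z in (('large lid',(353.3,310),(217.8,185.5),15),('small lid',(299.2,342.8),(266.8,170),15),('pot L',(248.9,253.7),(308.8,176.7),140),('pot S',(195.9,216.1),(370.5,205.8),140)):
    print(n,onz(a,u,z).round(1),onz(b,v,z).round(1))
for u in((156,225.9),(202.6,185.6),(289.8,244.7),(244,293.5)): print(onz(a,u,140).round(1))
```

```text
large lid [414.7 374.3  15. ] [415.2 372.1  15. ]
small lid [598.4 361.3  15. ] [596.2 353.   15. ]
pot L [593.4 111.7 140. ] [593.9 106.2 140. ]
pot S [654.3 -88.4 140. ] [654.  -93.3 140. ]
[ 767.7 -124.   140. ]
[ 581.  -183.2  140. ]
[483.  152.8 140. ]
[667.8 205.5 140. ]
```

Run:
```python
from h import *
a=grab('scene')
L=np.array([414.9,373]);S=np.array([597.3,357])
for n,u,z,c in (('yel1',(399,281),15,L),('or',(420,335),15,L),('yel2',(382,356),15,L),('graytool',(341,250),20,L),('brickc1',(319,351),30,S),('brickc2',(301,364),30,S),('brickbot',(300,368),0,S),('L-S',(299.2,342.8),15,L)):
    p=onz(a,u,z)[:2]; d=p-c; print(n,p.round(),np.hypot(*d).round(),np.degrees(np.arctan2(d[1],d[0])).round())
```

```text
yel1 [241. 384.] 175.0 176.0
or [312. 536.] 193.0 122.0
yel2 [438. 517.] 146.0 81.0
graytool [316. 202.] 197.0 -120.0
brickc1 [572. 412.] 61.0 115.0
brickc2 [631. 412.] 65.0 58.0
brickbot [634. 413.] 67.0 57.0
L-S [598. 361.] 184.0 -4.0
```

View pics/wrist.png

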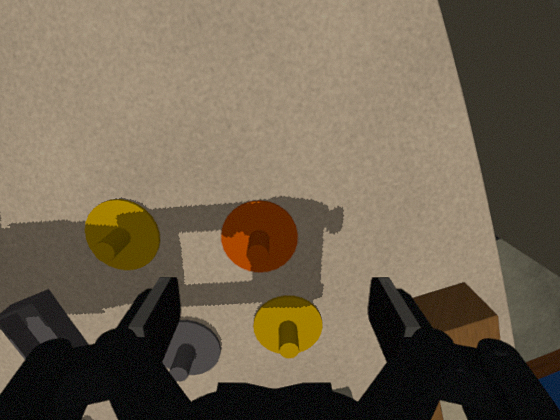

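Wrist view: the yellow and orange look-alikes are in front, and the grey large lid is partly hidden at (190,345). I turn the tool to yaw 107° and then go above the large grey lid.

Request:
play_rows --rows '[{"dp":[0,0,0],"turn":[0,0,0.925],"fingers":0},{"dp":[0,0,0],"turn":[0,0,0.925],"fingers":0},{"dp":[0,0,0],"turn":[0,0,0.925],"fingers":0},{"dp":[0,0,0],"turn":[0,0,0.925],"fingers":0},{"dp":[0,0,0],"turn":[0,0,0.925],"fingers":0}]' --force 40

```text
clock: 0.72
eef_pos: [245.6, 574.7, 231.2]
tcp_rot: [-3.141, 0.0, 2.249]
contact_force: [0.1, -0.2, 0.3]
opening: 0.997
grasp_force: 0.0
```

Request:
play_rows --rows '[{"dp":[0,0,0],"turn":[0,0,0.925],"fingers":0},{"dp":[0,0,0],"turn":[0,0,0.925],"fingers":0},{"dp":[0,0,0],"turn":[0,0,0.925],"fingers":0},{"dp":[0,0,0],"turn":[0,0,0.925],"fingers":0},{"dp":[0,0,0],"turn":[0,0,0],"fingers":0}]'

```text
clock: 1.13
eef_pos: [245.6, 574.7, 231.2]
tcp_rot: [-3.142, 0.0, 1.862]
contact_force: [0.1, -0.0, 0.7]
opening: 1.0
grasp_force: 0.0
```

Request:
play_rows --rows '[{"dp":[-0.75,0.325,0.25],"turn":[0,0,0],"fingers":0},{"dp":[-0.75,0.325,0.25],"turn":[0,0,0],"fingers":0},{"dp":[-0.75,0.325,0.25],"turn":[0,0,0],"fingers":0},{"dp":[-0.75,0.325,0.25],"turn":[0,0,0],"fingers":0}]'

```text
clock: 1.47
eef_pos: [330.8, 474.0, 190.9]
tcp_rot: [3.141, -0.0, 1.87]
contact_force: [-0.1, -0.0, 0.8]
opening: 0.995
grasp_force: 0.0
```

Request:
play_rows --rows '[{"dp":[-0.75,0.325,0.25],"turn":[0,0,0],"fingers":0},{"dp":[-0.75,0.325,0.25],"turn":[0,0,0],"fingers":0},{"dp":[-0.75,0.325,0.25],"turn":[0,0,0],"fingers":0},{"dp":[-0.75,0.325,0.25],"turn":[0,0,0],"fingers":0},{"dp":[0,0,0],"turn":[0,0,0],"fingers":0}]'

```text
clock: 1.88
eef_pos: [416.9, 370.9, 149.5]
tcp_rot: [-3.14, 0.003, 1.867]
contact_force: [-0.3, 0.4, -0.4]
opening: 1.006
grasp_force: 0.0
```

```bash
cat >> h.py <<'E'
def go(x,y,z,yaw=None):
    s=r.sense(); p=s['eef_pos']; R=cv2.Rodrigues(np.zeros(3))[0]
    from scipy.spatial.transform import Rotation as T
    R=T.from_euler('xyz',s['tcp_rot']).as_matrix()
    print('pos',p.round(1),'rot',np.degrees(s['tcp_rot']).round(2),'F',s['contact_force'].round(1),'open',round(s['opening'],3),'grip',round(s['grasp_force'],1),'t',s['clock'])
    print('dp units',(R.T@(np.array([x,y,z])-p)/40).round(3))
    if yaw is not None:
        W=T.from_euler('xyz',[np.pi,0,np.radians(yaw)]).as_matrix()
        print('turn units',(np.degrees(T.from_matrix(R.T@W).as_rotvec())/6).round(3))
E
python3 - <<'E'
from h import *
go(414.9,373,150,106.85)
f=grab('wrist','w2.png'); print(np.array(f['pose']).round(2).tolist(),f['fx'],proj(f,[[414.9,373,60],[414.9,373,16]]))
E
```

```text
pos [416.9 370.9 149.5] rot [-1.7989e+02  1.5000e-01  1.0697e+02] F [-0.3  0.4 -0.4] open 1.006 grip 0.0 t 1.8833
dp units [ 0.064 -0.032 -0.013]
turn units [-0.018  0.025  0.019]
[[0.96, 0.28, 0.09, 394.21], [0.29, -0.9, -0.31, 450.62], [-0.0, 0.32, -0.95, 292.72], [0.0, 0.0, 0.0, 1.0]] 334.6511795618327 [[270.75468667 213.0487643 ]
 [271.32390703 196.36764765]]
```

View pics/w2.png

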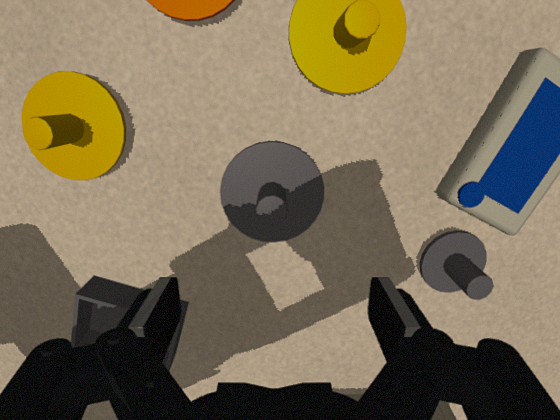

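Wrist view: the grey large lid's flange centre is at (272,191) and its knob top at (271,206). The small grey lid's flange is at (453,261) and its knob top at (480,287).

Run:
```python
from h import *
f=grab('wrist')
for u,z in (((272,191),15),((270.5,206),60),((453,261),15),((481,287),60)): print(onz(f,u,z).round(1))
p=onz(f,(271.5,206),60)
go(414.9,376.5,23)
```

```text
[413.3 379.4  15. ]
[412.3 380.   60. ]
[597.2 364.1  15. ]
[599.2 363.4  60. ]
pos [415.4 374.4 151. ] rot [-1.7995e+02  1.0000e-02  1.0691e+02] F [0.3 0.2 0. ] open 1.002 grip 0.0 t 1.9833
dp units [0.054 0.005 3.199]
```

Request:
play_rows --rows '[{"dp":[0.025,0,0.64],"turn":[0,0,0],"fingers":0},{"dp":[0.02,0,0.64],"turn":[0,0,0],"fingers":0},{"dp":[0.02,0,0.64],"turn":[0,0,0],"fingers":0},{"dp":[0,0,0.64],"turn":[0,0,0],"fingers":0},{"dp":[0,0,0.64],"turn":[0,0,0],"fingers":0}]'

```text
clock: 2.4
eef_pos: [413.7, 379.5, 22.8]
tcp_rot: [3.14, -0.001, 1.869]
contact_force: [0.6, 0.1, 1.0]
opening: 1.002
grasp_force: 0.0
```

Request:
play_rows --rows '[{"dp":[0,0,0],"turn":[0,0,0],"fingers":0},{"dp":[0,0,0],"turn":[0,0,0],"fingers":0.3},{"dp":[0,0,0],"turn":[0,0,0],"fingers":0.5},{"dp":[0,0,0],"turn":[0,0,0],"fingers":0.7},{"dp":[0,0,0],"turn":[0,0,0],"fingers":1}]'

```text
clock: 2.82
eef_pos: [414.9, 378.9, 25.0]
tcp_rot: [3.139, -0.001, 1.867]
contact_force: [-0.8, -0.3, -0.2]
opening: 0.453
grasp_force: 0.0
```

Request:
play_rows --rows '[{"dp":[0,0,0],"turn":[0,0,0],"fingers":1},{"dp":[0,0,0],"turn":[0,0,0],"fingers":1},{"dp":[0,0,0],"turn":[0,0,0],"fingers":1},{"dp":[0,0,0],"turn":[0,0,0],"fingers":1},{"dp":[0,0,0],"turn":[0,0,0],"fingers":1}]'

```text
clock: 3.23
eef_pos: [414.6, 378.4, 24.7]
tcp_rot: [3.14, -0.001, 1.866]
contact_force: [-2.1, 0.1, 7.8]
opening: 0.272
grasp_force: 38.8
```

Run:
```python
from h import *
go(415,377,210)
for i in range(4):
  grab('wrist'); print(r.sense()['eef_pos'].round(1))
```

```text
pos [414.6 378.4  24.7] rot [ 1.7991e+02 -5.0000e-02  1.0691e+02] F [-2.1  0.1  7.8] open 0.272 grip 38.8 t 3.2333
dp units [-0.032  0.005 -4.633]
[414.6 378.4  24.7]
[414.7 378.4  24.7]
[414.7 378.4  24.7]
[414.6 378.4  24.7]
```

Grip holds at a 23 mm opening, which matches the knob. I lift and go over the handle, high up, to see the large pot from the wrist camera.

Request:
play_rows --rows '[{"dp":[0,0,-0.4],"turn":[0,0,0],"fingers":1},{"dp":[0,0,-0.9],"turn":[0,0,0],"fingers":1},{"dp":[0,0,-0.9],"turn":[0,0,0],"fingers":1},{"dp":[0,0,-0.9],"turn":[0,0,0],"fingers":1},{"dp":[0,0,-0.9],"turn":[0,0,0],"fingers":1}]'

```text
clock: 3.85
eef_pos: [413.9, 377.5, 185.4]
tcp_rot: [3.142, -0.0, 1.866]
contact_force: [0.0, 1.4, -0.9]
opening: 0.273
grasp_force: 39.4
```

Request:
play_rows --rows '[{"dp":[-0.5,0.1,-0.5],"turn":[0,0,0],"fingers":1},{"dp":[-0.9,0.2,-0.3],"turn":[0,0,0],"fingers":1},{"dp":[-0.9,0.2,-0.3],"turn":[0,0,0],"fingers":1},{"dp":[-0.9,0.2,-0.3],"turn":[0,0,0],"fingers":1},{"dp":[-0.9,0.2,-0.3],"turn":[0,0,0],"fingers":1}]'

```text
clock: 4.27
eef_pos: [496.6, 229.8, 252.5]
tcp_rot: [3.141, -0.0, 1.867]
contact_force: [0.8, 0.7, -1.6]
opening: 0.27
grasp_force: 39.5
```

Request:
play_rows --rows '[{"dp":[-0.9,0.2,-0.3],"turn":[0,0,0],"fingers":1},{"dp":[-0.9,0.2,0],"turn":[0,0,0],"fingers":1},{"dp":[-0.9,0.2,0],"turn":[0,0,0],"fingers":1},{"dp":[-0.9,0.2,0],"turn":[0,0,0],"fingers":1},{"dp":[-0.9,0.2,0],"turn":[0,0,0],"fingers":1}]'

```text
clock: 4.68
eef_pos: [587.3, 69.0, 263.9]
tcp_rot: [3.141, 0.0, 1.866]
contact_force: [0.5, 1.0, -0.7]
opening: 0.266
grasp_force: 39.5
```

Request:
play_rows --rows '[{"dp":[-0.9,0.2,0],"turn":[0,0,0],"fingers":1},{"dp":[-0.85,0.2,0],"turn":[0,0,0],"fingers":1},{"dp":[0,0,0],"turn":[0,0,0],"fingers":1}]'

```text
clock: 4.93
eef_pos: [625.0, 3.3, 263.6]
tcp_rot: [3.14, 0.003, 1.863]
contact_force: [-0.4, -0.2, -1.6]
opening: 0.267
grasp_force: 39.5
```

Run:
```python
from h import *
f=grab('wrist','w3.png');go(593.6,109,192,106.85)
print(proj(f,[[593.6,110,140]]))
```

```text
pos [623.5   5.7 263.3] rot [1.7998e+02 4.0000e-02 1.0670e+02] F [-0.   1.1 -1.4] open 0.271 grip 39.5 t 4.9833
dp units [2.69  0.026 1.782]
turn units [ 0.003  0.006 -0.024]
[[272.83763864  58.86578495]]
```

View pics/w3.png

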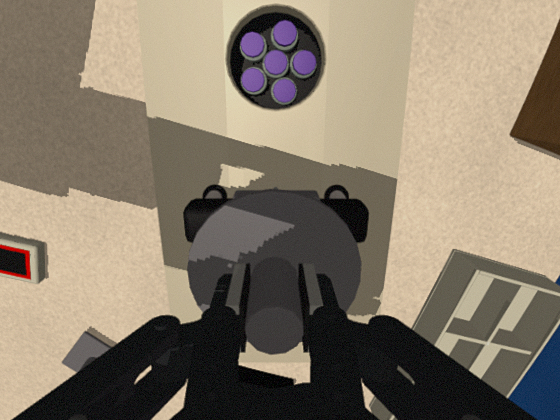

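Wrist view: the large pot's mouth is centred near (276,57), spanning columns 226–326 and rows 4–109. The held lid is level; its flange spans columns 187–361 with its front edge at row 190.

Run:
```python
from h import *
f=grab('wrist'); img=f['pixels'].astype(int)
t=np.linspace(0,2*np.pi,180)
circ=lambda c,rad:np.c_[c[0]+rad*np.cos(t),c[1]+rad*np.sin(t),np.full(180,c[2])]
c=onz(f,(276,57),140);print(c.round(1),proj(f,circ(c,36.5)).min(0),proj(f,circ(c,36.5)).max(0))
s=r.sense()['eef_pos'];print(s)
for dx in(-3,0,3):
  q=proj(f,circ([s[0]-.29*dx,s[1]+.957*dx,s[2]-8.7],45));print(dx,q.min(0),q.max(0))
go(*c[:2],192)
```

```text
[593.8 114.6 140. ] [226.570338     3.00052481] [325.40903532 107.86838394]
[622.55149667   7.33637864 263.19783094]
-3 [182.9122954  185.78878142] [358.35665714 342.06079273]
0 [182.34759361 179.52824136] [358.84704458 337.74718195]
3 [181.77969672 173.19476246] [359.34002034 333.37796942]
pos [622.6   7.3 263.2] rot [-1.7998e+02 -2.0000e-02  1.0677e+02] F [-0.5  0.6 -1.5] open 0.273 grip 39.5 t 5.0333
dp units [2.773 0.086 1.781]
```

Run:
```python
import cv2
g=cv2.imread('pics/w3.png')
print(cv2.cvtColor(g,cv2.COLOR_BGR2GRAY)[176:214:2,200:352:10])
gg=cv2.cvtColor(g,cv2.COLOR_BGR2GRAY)
for y in range(226,330,12): print(y,gg[y,180:196:2],gg[y,350:368:2])
```

```text
[[105 105 152 203 200 199 192 104  98 104 103 100 104 104 100 107]
 [107 106 154 201 203 195 105 105 102  99 102 105 105 106 102 101]
 [106 107 193 201 203 143 103  99 104 104  97 103 100 104 100 102]
 [101 108 192 203 199 100 104 104 104  98 101 102 102 105 103 103]
 [103  98 185 205 202 102 102  99 100 103 101 107 105 110 100 104]
 [106  11  38 163 130 104 101 104 104 103 102 101 102  52   9 102]
 [106  15  35 104 102 100 103  92 103 102 107 106 101  14  12 102]
 [103  32   2 103  69  68  64  42  46  68  71  71 101  21  27 103]
 [102  92  28 106  49  51  49  59  56  54  47  43 103  10  94 102]
 [105  91  75 103  52  60  61  59  61  64  51  48 102  63  94 101]
 [107  93  86 106  46  61  61  63  59  58  64  47 105  80  91 109]
 [ 64  52  47  60  56  57  59  61  59  55  58  53  66  50  65  76]
 [  7  17   7  40  58  60  59  57  64  57  57  62  24   5   5   3]
 [  2  18  18  49  59  60  56  62  59  63  58  59  46   8  16  20]
 [ 12   7   2  60  60  61  60  60  65  60  63  62  58   8   6   0]
 [  4  11  33  76  59  60  65  63  62  60  63  59  59  14   5   3]
 [  9  11  70 111  60  62  60  59  57  56  55  56  60  42   9  12]
 [ 23   9 114 106 110  60  58  61  59  60  62  60  58  57   9  15]
 [ 28  28 109 107 109  80  61  61  57  58  61  62  63  59  11  16]]
226 [106 105  56  10  18  31  31  32] [19  1 24  5 12  4 18 17 11]
238 [103 106 110  61  25  32  21  66] [59 60 27 10  8  9 11 11 99]
250 [104 106 102 100 102 102 103 104] [ 63  63  60  56  69 100 101 102 101]
262 [103 104 101 106  61  59  58  58] [ 60  59  56  61  59  64 106  99 100]
274 [181 182 181 183  75  61  58  54] [ 60  54  61  53  64  76  99  99 103]
286 [179 180 182 181 183  71  57  56] [ 58  58  55  57  76 101 103 102 102]
298 [180 182 177 180 179 180 183 104] [ 56  57  69  99 101 103  97 100 102]
310 [178 179 179 178 177 176 176 180] [ 98  99 101 101  99 102 101  98 102]
322 [131 184 182 144 119  87  49  20] [ 20  12  22  40  97 111 154 178 182]
```

Run:
```python
from h import *
from scipy.optimize import least_squares
f=grab('wrist'); s=r.sense()['eef_pos'];print(s.round(1))
pts=np.array([[361.5,262],[359.5,274],[357,286],[353,298],[359,250],[353,238],[187.5,262],[187.5,274],[190,286],[194,298],[332,212],[325,206]],float)
t=np.linspace(0,2*np.pi,720)
from scipy.spatial import cKDTree
def res(p):
    c=s+[-.29*p[0]+.957*p[1],.957*p[0]+.29*p[1],p[2]]
    q=proj(f,np.c_[c[0]+45*np.cos(t),c[1]+45*np.sin(t),np.full(720,c[2])])
    return cKDTree(q).query(pts)[0]
o=least_squares(res,[0,0,-9]);print(o.x.round(2),o.fun.round(1))
```

```text
[622.1   8.4 263.2]
[ -5.13   1.27 -10.43] [1.6 0.4 0.6 0.1 1.1 0.5 0.2 0.3 0.2 0.4 0.9 0.3]
```

The arm was still settling between the picture and the pose reading. I take a fresh frame with the arm at rest.

Request:
play_rows --rows '[{"dp":[0,0,0],"turn":[0,0,0],"fingers":1},{"dp":[0,0,0],"turn":[0,0,0],"fingers":1},{"dp":[0,0,0],"turn":[0,0,0],"fingers":1},{"dp":[0,0,0],"turn":[0,0,0],"fingers":1},{"dp":[0,0,0],"turn":[0,0,0],"fingers":1}]'

```text
clock: 5.5
eef_pos: [622.5, 9.2, 263.4]
tcp_rot: [3.141, 0.0, 1.867]
contact_force: [-0.8, -0.1, -1.2]
opening: 0.269
grasp_force: 39.5
```

```bash
cat >> h.py <<'E'
from scipy.optimize import least_squares
from scipy.spatial import cKDTree
T_=np.linspace(0,2*np.pi,720)
def fitcirc(f,pts,rad,z,x0,zfree=False):
    def res(p):
        zz=p[2] if zfree else z
        q=proj(f,np.c_[p[0]+rad*np.cos(T_),p[1]+rad*np.sin(T_),np.full(720,zz)])
        return cKDTree(q).query(pts)[0]
    o=least_squares(res,list(x0)+([z] if zfree else []),loss='soft_l1'); return o.x.round(2),np.abs(o.fun).mean().round(2)
E
python3 - <<'E'
from h import *
s=r.sense()['eef_pos'];f=grab('wrist','w4.png');s2=r.sense()['eef_pos'];print(s.round(1),s2.round(1))
def lid(f):
    pts=np.array([[361.5,262],[359.5,274],[357,286],[353,298],[359,250],[353,238],[187.5,262],[187.5,274],[190,286],[194,298],[332,212],[325,206]],float)
    return fitcirc(f,pts,45,s2[2]-9,s2[:2],True)
print('lid',lid(f))
g=cv2.cvtColor(f['pixels'],cv2.COLOR_RGB2GRAY)
# rays from centre outward: last transition dark->bright deck
c=proj(f,[[594,112,140]])[0];pts=[]
for a in np.arange(0,2*np.pi,.1):
    R=np.arange(30,70,.5);P=c+np.c_[R*np.cos(a),R*np.sin(a)]
    k=(P[:,1]>=1);P=P[k]
    if k.sum()<70: continue
    v=g[P[:,1].round().astype(int),P[:,0].round().astype(int)].astype(float)
    i=np.where(v<100)[0]
    if len(i): pts.append(P[i[-1]])
pts=np.array(pts);print(len(pts),pts.min(0),pts.max(0))
print('pot',fitcirc(f,pts,36.5,140,[594,112]))
E
```

```text
[622.5   9.2 263.4] [622.5   9.  263.4]
lid (array([624.78,   5.46, 253.01]), np.float64(0.51))
63 [228.53442483  15.6389702 ] [325.45342668 117.4233235 ]
pot (array([595.49, 110.48]), np.float64(0.78))
```

Request:
play_rows --rows '[{"dp":[0.4,0.02,0],"turn":[0,0,0],"fingers":1},{"dp":[0.9,0.02,0],"turn":[0,0,0],"fingers":1},{"dp":[0.9,0.02,0.2],"turn":[0,0,0],"fingers":1},{"dp":[0.525,0,0.6],"turn":[0,0,0],"fingers":1},{"dp":[0,0,0.6],"turn":[0,0,0],"fingers":1}]'

```text
clock: 5.97
eef_pos: [592.8, 117.5, 207.9]
tcp_rot: [3.139, -0.001, 1.869]
contact_force: [0.6, 0.2, -2.1]
opening: 0.268
grasp_force: 39.5
```

Request:
play_rows --rows '[{"dp":[0,0,0.5],"turn":[0,0,0],"fingers":1},{"dp":[0,0,0.4],"turn":[0,0,0],"fingers":1},{"dp":[0,0,0],"turn":[0,0,0],"fingers":1},{"dp":[0,0,0],"turn":[0,0,0],"fingers":1},{"dp":[0,0,0],"turn":[0,0,0],"fingers":1}]'

```text
clock: 6.38
eef_pos: [593.9, 113.6, 172.4]
tcp_rot: [3.14, 0.0, 1.866]
contact_force: [0.1, -0.4, -0.9]
opening: 0.272
grasp_force: 39.5
```

Run:
```python
from h import *
go(593.2,114.1,156)
a=grab('scene');b=grab('side')
A=cv2.resize(a['pixels'][185:300,180:300],None,fx=3.3,fy=3.3);B=cv2.resize(b['pixels'][100:215,250:370],None,fx=3.3,fy=3.3)
cv2.imwrite('pics/p1.png',cv2.cvtColor(np.clip(np.hstack([A,B])*1.4,0,255).astype(np.uint8),cv2.COLOR_RGB2BGR))
```

```text
pos [593.9 113.6 172.4] rot [1.7993e+02 1.0000e-02 1.0691e+02] F [ 0.1 -0.4 -0.9] open 0.272 grip 39.5 t 6.3833
dp units [ 0.017 -0.014  0.409]
```

View pics/p1.png

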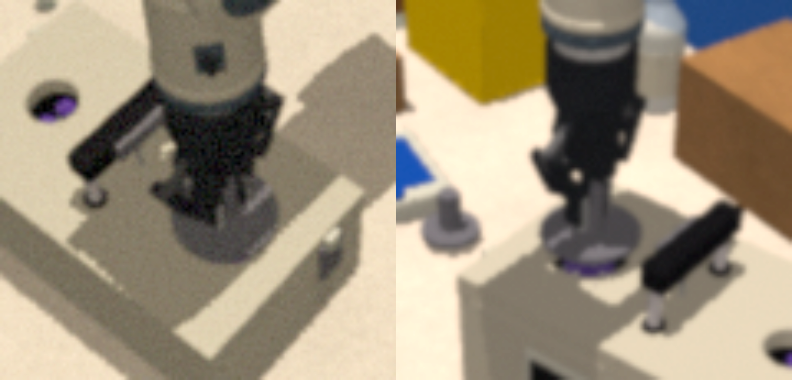

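The lid hovers over the large pot in both views and looks centred. I lower it slowly.

Request:
play_rows --rows '[{"dp":[0,0,0.1],"turn":[0,0,0],"fingers":1},{"dp":[0,0,0.1],"turn":[0,0,0],"fingers":1},{"dp":[0,0,0],"turn":[0,0,0],"fingers":1}]'

```text
clock: 6.73
eef_pos: [592.9, 113.4, 162.8]
tcp_rot: [-3.141, -0.0, 1.866]
contact_force: [0.1, 0.4, -1.0]
opening: 0.268
grasp_force: 39.5
```

Request:
play_rows --rows '[{"dp":[0,0,0.1],"turn":[0,0,0],"fingers":1},{"dp":[0,0,0.08],"turn":[0,0,0],"fingers":1},{"dp":[0,0,0],"turn":[0,0,0],"fingers":1},{"dp":[0,0,0],"turn":[0,0,0],"fingers":1}]'

```text
clock: 7.07
eef_pos: [593.0, 113.5, 155.7]
tcp_rot: [-3.141, -0.0, 1.866]
contact_force: [-0.1, 0.2, -1.8]
opening: 0.265
grasp_force: 39.5
```

Request:
play_rows --rows '[{"dp":[0,0,0.03],"turn":[0,0,0],"fingers":1},{"dp":[0,0,0.02],"turn":[0,0,0],"fingers":1},{"dp":[0,0,0],"turn":[0,0,0],"fingers":1}]'

```text
clock: 7.32
eef_pos: [593.4, 113.6, 154.7]
tcp_rot: [3.141, 0.0, 1.866]
contact_force: [-1.9, -1.0, 3.1]
opening: 0.267
grasp_force: 40.2
```

It seats at the expected height (contact at 154.7). I release, rise, and go above the small lid.

Request:
play_rows --rows '[{"dp":[0,0,0],"turn":[0,0,0],"fingers":0.6},{"dp":[0,0,0],"turn":[0,0,0],"fingers":0.4},{"dp":[0,0,0],"turn":[0,0,0],"fingers":0.3},{"dp":[0,0,0],"turn":[0,0,0],"fingers":0.3},{"dp":[0,0,-0.1],"turn":[0,0,0],"fingers":0.3}]'

```text
clock: 7.73
eef_pos: [592.7, 113.4, 157.5]
tcp_rot: [-3.14, -0.0, 1.866]
contact_force: [0.6, 0.2, -0.2]
opening: 0.695
grasp_force: 0.0
```

Request:
play_rows --rows '[{"dp":[0,0,-0.4],"turn":[0,0,0],"fingers":0.2},{"dp":[0,0,-0.8],"turn":[0,0,0],"fingers":0},{"dp":[0,0,-0.8],"turn":[0,0,0],"fingers":0},{"dp":[0.3,0.1,-0.4],"turn":[0,0,0],"fingers":0},{"dp":[0.8,0.25,0],"turn":[0,0,0],"fingers":0}]'

```text
clock: 8.15
eef_pos: [596.2, 157.9, 259.3]
tcp_rot: [3.135, 0.002, 1.863]
contact_force: [0.9, 1.2, -0.6]
opening: 0.999
grasp_force: 0.0
```

Request:
play_rows --rows '[{"dp":[0.8,0.25,0],"turn":[0,0,0],"fingers":0},{"dp":[0.8,0.25,0],"turn":[0,0,0],"fingers":0},{"dp":[0.8,0.25,0.3],"turn":[0,0,0],"fingers":0},{"dp":[0.8,0.25,0.6],"turn":[0,0,0],"fingers":0},{"dp":[0.8,0.25,0.6],"turn":[0,0,0],"fingers":0}]'

```text
clock: 8.57
eef_pos: [595.6, 329.4, 194.8]
tcp_rot: [3.139, -0.001, 1.866]
contact_force: [0.5, 0.4, 0.0]
opening: 1.002
grasp_force: 0.0
```

Request:
play_rows --rows '[{"dp":[0.8,0.3,0.6],"turn":[0,0,0],"fingers":0},{"dp":[0,0,0.5],"turn":[0,0,0],"fingers":0},{"dp":[0,0,0],"turn":[0,0,0],"fingers":0},{"dp":[0,0,0],"turn":[0,0,0],"fingers":0},{"dp":[0,0,0],"turn":[0,0,0],"fingers":0}]'

```text
clock: 8.98
eef_pos: [597.9, 360.8, 151.5]
tcp_rot: [3.141, -0.0, 1.865]
contact_force: [-0.4, 0.1, -0.0]
opening: 1.0
grasp_force: 0.0
```

Run:
```python
from h import *
go(598,361,150,106.85)
f=grab('wrist','w5.png');print(proj(f,[[598,361,60],[598,361,16]]))
go(598,361,150,106.85)
```

```text
pos [597.9 360.8 151.5] rot [179.94  -0.   106.88] F [-0.4  0.1 -0. ] open 1.0 grip 0.0 t 8.9833
dp units [0.003 0.005 0.037]
turn units [ 0.01  -0.     0.006]
[[272.37352759 215.57537652]
 [272.55545813 198.81630288]]
pos [598.3 360.8 152.1] rot [ 1.7988e+02 -2.0000e-02  1.0686e+02] F [ 0.1 -0.5  0.2] open 1.0 grip 0.0 t 9.0333
dp units [ 0.006 -0.005  0.053]
turn units [ 0.021 -0.004  0.001]
```

View pics/w5.png

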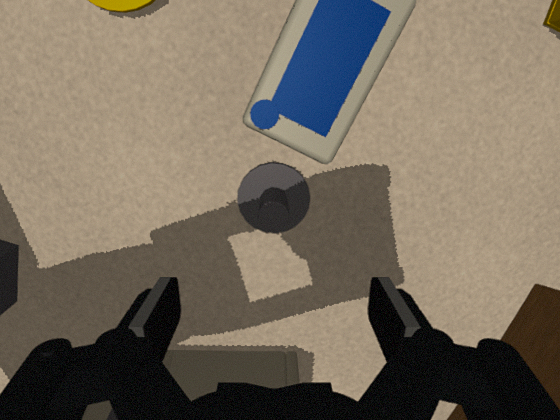

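The small lid's flange is at (274,197), spanning columns 238–310, almost exactly under the gripper. The brick lies ahead, clear of the finger paths. I descend and grip.

Request:
play_rows --rows '[{"dp":[0.01,0.02,0.64],"turn":[0,0,0],"fingers":0},{"dp":[0.01,0.01,0.64],"turn":[0,0,0],"fingers":0},{"dp":[0,0,0.64],"turn":[0,0,0],"fingers":0},{"dp":[0,0,0.64],"turn":[0,0,0],"fingers":0},{"dp":[0,0,0.62],"turn":[0,0,0],"fingers":0}]'

```text
clock: 9.45
eef_pos: [599.7, 362.0, 24.2]
tcp_rot: [3.139, -0.001, 1.865]
contact_force: [0.8, 0.0, -0.3]
opening: 1.005
grasp_force: 0.0
```

Request:
play_rows --rows '[{"dp":[0,0,0],"turn":[0,0,0],"fingers":0},{"dp":[0,0,0],"turn":[0,0,0],"fingers":0.3},{"dp":[0,0,0],"turn":[0,0,0],"fingers":0.5},{"dp":[0,0,0],"turn":[0,0,0],"fingers":0.7},{"dp":[0,0,0],"turn":[0,0,0],"fingers":1}]'

```text
clock: 9.87
eef_pos: [599.4, 363.0, 25.3]
tcp_rot: [3.138, -0.001, 1.866]
contact_force: [-0.4, 0.6, 0.0]
opening: 0.455
grasp_force: 0.0
```

Request:
play_rows --rows '[{"dp":[0,0,0],"turn":[0,0,0],"fingers":1},{"dp":[0,0,0],"turn":[0,0,0],"fingers":1},{"dp":[0,0,0],"turn":[0,0,0],"fingers":1},{"dp":[0,0,0],"turn":[0,0,0],"fingers":1},{"dp":[0,0,0],"turn":[0,0,0],"fingers":1}]'

```text
clock: 10.28
eef_pos: [598.9, 362.9, 24.6]
tcp_rot: [3.14, -0.0, 1.866]
contact_force: [-1.5, -1.3, 7.1]
opening: 0.272
grasp_force: 38.9
```

Request:
play_rows --rows '[{"dp":[0,0,-0.4],"turn":[0,0,0],"fingers":1},{"dp":[0,0,-0.9],"turn":[0,0,0],"fingers":1},{"dp":[0,0,-0.9],"turn":[0,0,0],"fingers":1},{"dp":[0,0,-0.9],"turn":[0,0,0],"fingers":1},{"dp":[0,0,-0.9],"turn":[0,0,0],"fingers":1}]'

```text
clock: 10.7
eef_pos: [597.9, 362.4, 185.1]
tcp_rot: [3.141, -0.0, 1.866]
contact_force: [1.2, 0.4, 0.1]
opening: 0.274
grasp_force: 39.3
```

Request:
play_rows --rows '[{"dp":[-0.5,-0.128,-0.6],"turn":[0,0,0],"fingers":1},{"dp":[-0.9,-0.128,-0.4],"turn":[0,0,0],"fingers":1},{"dp":[-0.9,-0.128,-0.4],"turn":[0,0,0],"fingers":1},{"dp":[-0.9,-0.128,-0.4],"turn":[0,0,0],"fingers":1},{"dp":[-0.9,-0.128,-0.2],"turn":[0,0,0],"fingers":1}]'

```text
clock: 11.12
eef_pos: [622.0, 197.0, 265.9]
tcp_rot: [3.138, 0.0, 1.867]
contact_force: [0.8, 0.3, -0.1]
opening: 0.269
grasp_force: 39.3
```

Request:
play_rows --rows '[{"dp":[-0.9,-0.128,0],"turn":[0,0,0],"fingers":1},{"dp":[-0.9,-0.128,0],"turn":[0,0,0],"fingers":1},{"dp":[-0.9,-0.128,0],"turn":[0,0,0],"fingers":1},{"dp":[-0.9,-0.128,0],"turn":[0,0,0],"fingers":1},{"dp":[-0.9,-0.128,0],"turn":[0,0,0],"fingers":1}]'

```text
clock: 11.53
eef_pos: [649.2, 16.7, 263.7]
tcp_rot: [3.141, 0.0, 1.866]
contact_force: [0.8, -0.6, -0.3]
opening: 0.269
grasp_force: 39.3
```

Request:
play_rows --rows '[{"dp":[-0.9,-0.128,0],"turn":[0,0,0],"fingers":1},{"dp":[-0.9,-0.128,0],"turn":[0,0,0],"fingers":1},{"dp":[-0.9,-0.128,0],"turn":[0,0,0],"fingers":1},{"dp":[-0.9,-0.128,0],"turn":[0,0,0],"fingers":1},{"dp":[-0.55,-0.128,0],"turn":[0,0,0],"fingers":1}]'

```text
clock: 11.95
eef_pos: [673.3, -151.3, 263.5]
tcp_rot: [3.141, 0.001, 1.865]
contact_force: [-0.2, 0.6, -0.5]
opening: 0.27
grasp_force: 39.3
```

Request:
play_rows --rows '[{"dp":[0,0,0],"turn":[0,0,0],"fingers":1},{"dp":[0,0,0],"turn":[0,0,0],"fingers":1},{"dp":[0,0,0],"turn":[0,0,0],"fingers":1},{"dp":[0,0,0],"turn":[0,0,0],"fingers":1},{"dp":[0,0,0],"turn":[0,0,0],"fingers":1}]'

```text
clock: 12.37
eef_pos: [673.1, -146.4, 263.2]
tcp_rot: [3.141, -0.0, 1.867]
contact_force: [-0.0, -0.2, -0.6]
opening: 0.266
grasp_force: 39.3
```

Run:
```python
from h import *
go(656.4,-90.5,264,106.85)
f=grab('wrist','w6.png');print(proj(f,[[656.4,-90.5,140]]))
```

```text
pos [ 673.1 -146.4  263.2] rot [ 1.7999e+02 -1.0000e-02  1.0700e+02] F [-0.  -0.2 -0.6] open 0.266 grip 39.3 t 12.3667
dp units [ 1.459  0.01  -0.021]
turn units [ 0.002 -0.002  0.025]
[[272.83202043 131.78733359]]
```

View pics/w6.png

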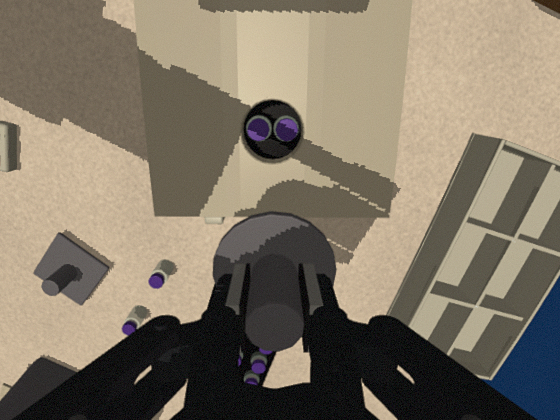

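Wrist view: the small pot is at (272,130) and the held small lid's flange spans columns 212–336 with its front edge at row 212. I fit both.

Run:
```python
from h import *
f=grab('wrist');s=r.sense()['eef_pos']
g=cv2.GaussianBlur(cv2.cvtColor(f['pixels'],cv2.COLOR_RGB2GRAY),(3,3),0).astype(float)
G=np.hypot(cv2.Sobel(g,cv2.CV_64F,1,0),cv2.Sobel(g,cv2.CV_64F,0,1))
c=np.array([272.5,130.]);pts=[]
for a in np.arange(0,2*np.pi,.1):
    R=np.arange(26,40,.5);P=c+np.c_[R*np.cos(a),R*np.sin(a)]
    v=cv2.remap(g,P[:,0].astype(np.float32),P[:,1].astype(np.float32),1)[:,0]
    i=np.argmax(np.diff(v)); pts.append(P[i]+.25)
print('pot',fitcirc(f,np.array(pts),24.5,140,[656,-90]))
def band(cx,cy,z,tol=8):
    q=proj(f,np.c_[cx+32*np.cos(T_),cy+32*np.sin(T_),np.full(720,z)]);cc=q.mean(0);out=[]
    for p in q[::8]:
        if p[1]>262: continue
        d=(p-cc)/np.linalg.norm(p-cc);k=np.arange(-tol,tol+.1,.5);P=p+k[:,None]*d
        v=cv2.remap(G,P[:,0].astype(np.float32),P[:,1].astype(np.float32),1)[:,0];out.append(P[np.argmax(v)])
    return np.array(out)
x=np.array([s[0]+2,s[1]-4,s[2]-10.])
for t in(10,5,4):
    x,e=fitcirc(f,band(*x,t),32,x[2],x[:2],True);print('lid',x,e)
print('tcp',s.round(1))
```

```text
pot (array([656.05, -91.04]), np.float64(1.0))
lid [ 674.83 -147.94  254.05] 0.97
lid [ 674.77 -147.77  254.38] 0.88
lid [ 674.79 -147.87  254.23] 0.86
tcp [ 673.1 -146.7  263.1]
```

Request:
play_rows --rows '[{"dp":[0.4,-0.015,0],"turn":[0,0,0],"fingers":1},{"dp":[0.7,-0.02,0.2],"turn":[0,0,0],"fingers":1},{"dp":[0.395,0,0.6],"turn":[0,0,0],"fingers":1},{"dp":[0,0,0.6],"turn":[0,0,0],"fingers":1},{"dp":[0,0,0.5],"turn":[0,0,0],"fingers":1}]'

```text
clock: 12.88
eef_pos: [653.5, -88.7, 186.0]
tcp_rot: [-3.141, -0.0, 1.868]
contact_force: [0.3, -0.5, -0.8]
opening: 0.271
grasp_force: 39.3
```

Request:
play_rows --rows '[{"dp":[0,0,0.38],"turn":[0,0,0],"fingers":1},{"dp":[0,0,0],"turn":[0,0,0],"fingers":1},{"dp":[0,0,0],"turn":[0,0,0],"fingers":1},{"dp":[0,0,0],"turn":[0,0,0],"fingers":1},{"dp":[0,0,0],"turn":[0,0,0],"fingers":1}]'

```text
clock: 13.3
eef_pos: [655.2, -90.9, 173.3]
tcp_rot: [3.14, 0.001, 1.866]
contact_force: [0.6, 0.3, 0.3]
opening: 0.269
grasp_force: 39.3
```

Request:
play_rows --rows '[{"dp":[0,0,0.1],"turn":[0,0,0],"fingers":1},{"dp":[0,0,0.1],"turn":[0,0,0],"fingers":1},{"dp":[0,0,0],"turn":[0,0,0],"fingers":1}]'

```text
clock: 13.55
eef_pos: [654.0, -91.0, 163.2]
tcp_rot: [-3.141, -0.0, 1.866]
contact_force: [0.2, -0.2, -1.1]
opening: 0.267
grasp_force: 39.3
```

Request:
play_rows --rows '[{"dp":[0.02,0,0.1],"turn":[0,0,0],"fingers":1},{"dp":[0,0,0.08],"turn":[0,0,0],"fingers":1},{"dp":[0,0,0.02],"turn":[0,0,0],"fingers":1},{"dp":[0,0,0],"turn":[0,0,0],"fingers":1}]'

```text
clock: 13.88
eef_pos: [653.8, -90.2, 155.2]
tcp_rot: [-3.141, -0.0, 1.866]
contact_force: [0.4, -0.2, -0.2]
opening: 0.268
grasp_force: 39.3
```

Request:
play_rows --rows '[{"dp":[0,0,0.03],"turn":[0,0,0],"fingers":1},{"dp":[0,0,0],"turn":[0,0,0],"fingers":1},{"dp":[0,0,0],"turn":[0,0,0],"fingers":1}]'

```text
clock: 14.13
eef_pos: [654.2, -90.3, 154.7]
tcp_rot: [3.141, 0.0, 1.866]
contact_force: [-0.0, -0.3, 0.5]
opening: 0.271
grasp_force: 39.4
```

Request:
play_rows --rows '[{"dp":[0,0,0.02],"turn":[0,0,0],"fingers":1},{"dp":[0,0,0],"turn":[0,0,0],"fingers":0.6},{"dp":[0,0,0],"turn":[0,0,0],"fingers":0.4},{"dp":[0,0,0],"turn":[0,0,0],"fingers":0.3},{"dp":[0,0,0],"turn":[0,0,0],"fingers":0.3}]'

```text
clock: 14.55
eef_pos: [654.1, -90.3, 153.6]
tcp_rot: [-3.142, -0.0, 1.866]
contact_force: [0.3, -0.1, 0.1]
opening: 0.704
grasp_force: 0.0
```

Request:
play_rows --rows '[{"dp":[0,0,-0.1],"turn":[0,0,0],"fingers":0.3},{"dp":[0,0,-0.7],"turn":[0,0,0],"fingers":0},{"dp":[0,0,-0.9],"turn":[0,0,0],"fingers":0},{"dp":[0,0,-0.9],"turn":[0,0,0],"fingers":0},{"dp":[0.2,0.05,-0.9],"turn":[0,0,0],"fingers":0}]'

```text
clock: 14.97
eef_pos: [653.4, -82.9, 295.4]
tcp_rot: [-3.141, 0.0, 1.865]
contact_force: [0.5, 0.6, -0.7]
opening: 0.995
grasp_force: 0.0
```

Request:
play_rows --rows '[{"dp":[0.8,0,0],"turn":[0,0,0],"fingers":0},{"dp":[0.8,0,0],"turn":[0,0,0],"fingers":0},{"dp":[0.8,0,0],"turn":[0,0,0],"fingers":0},{"dp":[0,0,0],"turn":[0,0,0],"fingers":0},{"dp":[0,0,0],"turn":[0,0,0],"fingers":0}]'

```text
clock: 15.38
eef_pos: [625.4, 11.2, 294.3]
tcp_rot: [3.141, 0.0, 1.868]
contact_force: [0.0, -0.5, -0.7]
opening: 1.0
grasp_force: 0.0
```

Request:
play_rows --rows '[{"dp":[0,0,0],"turn":[0,0,0.94],"fingers":0},{"dp":[0,0,0],"turn":[0,0,0.94],"fingers":0},{"dp":[0,0,0],"turn":[0,0,0.94],"fingers":0},{"dp":[0,0,0],"turn":[0,0,0.94],"fingers":0},{"dp":[0,0,0],"turn":[0,0,0.94],"fingers":0}]'

```text
clock: 15.8
eef_pos: [626.1, 8.6, 293.7]
tcp_rot: [3.141, 0.0, 1.368]
contact_force: [-0.1, -0.2, -0.6]
opening: 0.998
grasp_force: 0.0
```

Request:
play_rows --rows '[{"dp":[0,0,0],"turn":[0,0,0.94],"fingers":0},{"dp":[0,0,0],"turn":[0,0,0.94],"fingers":0},{"dp":[0,0,0],"turn":[0,0,0.94],"fingers":0},{"dp":[0,0,0],"turn":[0,0,0.94],"fingers":0},{"dp":[0,0,0],"turn":[0,0,0.94],"fingers":0}]'

```text
clock: 16.22
eef_pos: [626.1, 8.6, 293.7]
tcp_rot: [3.141, 0.0, 0.876]
contact_force: [-0.4, 0.4, 1.3]
opening: 1.003
grasp_force: 0.0
```

Request:
play_rows --rows '[{"dp":[0,0,0],"turn":[0,0,0.94],"fingers":0},{"dp":[0,0,0],"turn":[0,0,0.94],"fingers":0},{"dp":[0,0,0],"turn":[0,0,0.94],"fingers":0},{"dp":[0,0,0],"turn":[0,0,0.94],"fingers":0},{"dp":[0,0,0],"turn":[0,0,0.94],"fingers":0}]'

```text
clock: 16.63
eef_pos: [626.1, 8.6, 293.7]
tcp_rot: [3.141, 0.0, 0.384]
contact_force: [0.5, -0.8, -0.5]
opening: 0.996
grasp_force: 0.0
```

Request:
play_rows --rows '[{"dp":[0,0,0],"turn":[0,0,0.94],"fingers":0},{"dp":[0,0,0],"turn":[0,0,0],"fingers":0},{"dp":[0,0,0],"turn":[0,0,0],"fingers":0},{"dp":[0,0,0],"turn":[0,0,0],"fingers":0},{"dp":[0,0,0],"turn":[0,0,0],"fingers":0}]'

```text
clock: 17.05
eef_pos: [625.8, 9.5, 293.7]
tcp_rot: [3.142, 0.0, 0.293]
contact_force: [-0.9, -1.1, 0.0]
opening: 0.999
grasp_force: 0.0
```

Run:
```python
from h import *
go(625.8,9.7,176,16.85)
f=grab('wrist','w7.png');cd=np.array([-.2899,.957]);cx=np.array([.957,.2899]);c=np.array([625.8,9.7])
P=lambda x,y,z:[*(c+x*cx+y*cd),z]
print(proj(f,[P(-60,14-28,208),P(60,-14,208),P(60,12,208),P(-60,12,208),P(0,105,190),P(0,-105,190)]).round())
a=grab('scene');b=grab('side')
W=cv2.resize(f['pixels'],(400,300));A=cv2.resize(a['pixels'][180:300,150:310],(400,300),interpolation=2);B=cv2.resize(b['pixels'][140:260,260:420],(400,300),interpolation=2)
o=np.vstack([np.hstack([W,W*0]),np.hstack([A,B])]);o=np.vstack([np.hstack([f['pixels'][:300,80:480],f['pixels'][120:420,80:480]]),o[300:]])
cv2.imwrite('pics/c2.png',cv2.cvtColor(np.clip(o*1.3,0,255).astype(np.uint8),cv2.COLOR_RGB2BGR))
```

```text
pos [625.8   9.5 293.7] rot [1.800e+02 1.000e-02 1.678e+01] F [-0.9 -1.1  0. ] open 0.999 grip 0.0 t 17.05
dp units [ 1.000e-03 -6.000e-03  2.942e+00]
turn units [ 0.001  0.001 -0.011]
[[291. 291.]
 [294. 137.]
 [255. 137.]
 [258. 292.]
 [140. 213.]
 [406. 212.]]
```

View pics/c2.png

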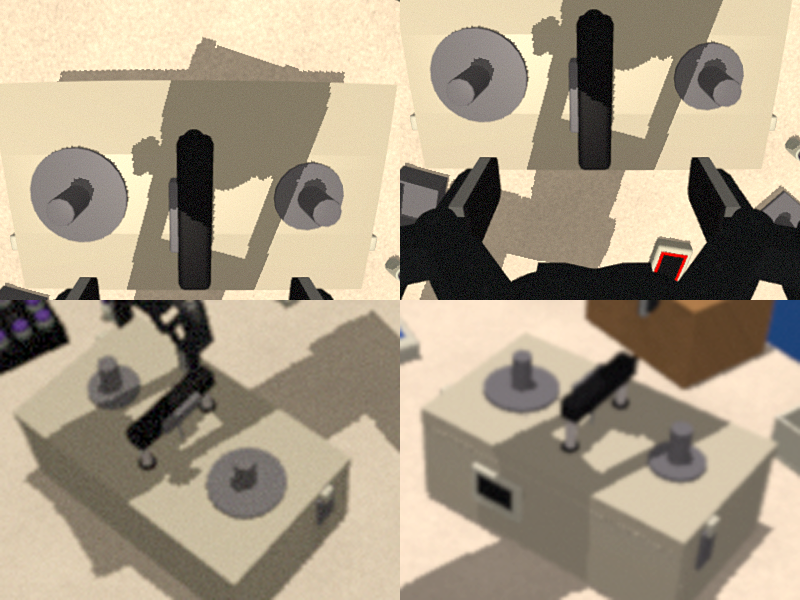

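Both lids sit flat on the deck, and the bar appears where predicted (columns 257–293, rows 130–290). I descend onto the grip and squeeze.

Request:
play_rows --rows '[{"dp":[0.03,0,0.6],"turn":[0,0,0],"fingers":0},{"dp":[0,0,0.6],"turn":[0,0,0],"fingers":0},{"dp":[0,0,0.6],"turn":[0,0,0],"fingers":0},{"dp":[0,0,0.6],"turn":[0,0,0],"fingers":0},{"dp":[0,0,0.5],"turn":[0,0,0],"fingers":0}]' --force 38

```text
clock: 17.62
eef_pos: [626.4, 10.2, 176.1]
tcp_rot: [-3.141, 0.001, 0.292]
contact_force: [0.3, 0.9, -0.4]
opening: 0.999
grasp_force: 0.0
```

Request:
play_rows --rows '[{"dp":[0,0,0],"turn":[0,0,0],"fingers":0},{"dp":[0,0,0],"turn":[0,0,0],"fingers":0},{"dp":[0,0,0],"turn":[0,0,0],"fingers":0.3},{"dp":[0,0,0],"turn":[0,0,0],"fingers":0.5},{"dp":[0,0,0],"turn":[0,0,0],"fingers":0.6}]'

```text
clock: 18.03
eef_pos: [627.8, 10.2, 179.4]
tcp_rot: [3.141, -0.002, 0.291]
contact_force: [-0.5, -0.4, 1.0]
opening: 0.603
grasp_force: 0.0
```

Request:
play_rows --rows '[{"dp":[0,0,0],"turn":[0,0,0],"fingers":0.8},{"dp":[0,0,0],"turn":[0,0,0],"fingers":1},{"dp":[0,0,0],"turn":[0,0,0],"fingers":1},{"dp":[0,0,0],"turn":[0,0,0],"fingers":1},{"dp":[0,0,0],"turn":[0,0,0],"fingers":1}]'

```text
clock: 18.45
eef_pos: [627.5, 10.0, 179.0]
tcp_rot: [3.141, -0.002, 0.291]
contact_force: [-0.3, -0.4, 6.2]
opening: 0.306
grasp_force: 39.7
```

Request:
play_rows --rows '[{"dp":[0,0,0],"turn":[0,0,0],"fingers":1},{"dp":[0,0,0],"turn":[0,0,0],"fingers":1}]'

```text
clock: 18.62
eef_pos: [627.5, 10.0, 179.0]
tcp_rot: [3.141, -0.002, 0.291]
contact_force: [-0.6, -0.6, 5.3]
opening: 0.307
grasp_force: 39.7
```

The opening of 26 mm shows the button is squeezed in. I pull up.

Request:
play_rows --rows '[{"dp":[0,0,-0.1],"turn":[0,0,0],"fingers":1},{"dp":[0,0,-0.2],"turn":[0,0,0],"fingers":1},{"dp":[0,0,-0.2],"turn":[0,0,0],"fingers":1},{"dp":[0,0,-0.2],"turn":[0,0,0],"fingers":1},{"dp":[0,0,-0.2],"turn":[0,0,0],"fingers":1}]'

```text
clock: 19.03
eef_pos: [627.4, 10.0, 214.4]
tcp_rot: [3.141, -0.001, 0.291]
contact_force: [4.5, -1.6, -4.3]
opening: 0.305
grasp_force: 39.1
```

Request:
play_rows --rows '[{"dp":[0,0,-0.2],"turn":[0,0,0],"fingers":1},{"dp":[0,0,-0.2],"turn":[0,0,0],"fingers":1},{"dp":[0,0,-0.2],"turn":[0,0,0],"fingers":1},{"dp":[0,0,-0.2],"turn":[0,0,0],"fingers":1},{"dp":[0,0,-0.2],"turn":[0,0,0],"fingers":1}]'

```text
clock: 19.45
eef_pos: [627.4, 10.1, 254.5]
tcp_rot: [3.141, -0.001, 0.291]
contact_force: [5.6, -1.9, -4.5]
opening: 0.307
grasp_force: 39.1
```

Request:
play_rows --rows '[{"dp":[0,0,-0.2],"turn":[0,0,0],"fingers":1},{"dp":[0,0,-0.2],"turn":[0,0,0],"fingers":1},{"dp":[0,0,-0.2],"turn":[0,0,0],"fingers":1},{"dp":[0,0,-0.1],"turn":[0,0,0],"fingers":1},{"dp":[0,0,0],"turn":[0,0,0],"fingers":1}]'

```text
clock: 19.87
eef_pos: [627.4, 10.0, 283.0]
tcp_rot: [3.141, -0.002, 0.291]
contact_force: [4.4, -1.0, -1.4]
opening: 0.306
grasp_force: 39.5
```

Request:
play_rows --rows '[{"dp":[0,0,-0.1],"turn":[0,0,0],"fingers":1},{"dp":[0,0,-0.05],"turn":[0,0,0],"fingers":1},{"dp":[0,0,0],"turn":[0,0,0],"fingers":1},{"dp":[0,0,0],"turn":[0,0,0],"fingers":1}]'

```text
clock: 20.2
eef_pos: [627.4, 10.1, 287.9]
tcp_rot: [3.141, -0.001, 0.291]
contact_force: [5.6, -2.0, -1.5]
opening: 0.31
grasp_force: 39.5
```

Request:
play_rows --rows '[{"dp":[0,0,-0.04],"turn":[0,0,0],"fingers":1},{"dp":[0,0,-0.02],"turn":[0,0,0],"fingers":1},{"dp":[0,0,0],"turn":[0,0,0],"fingers":1},{"dp":[0,0,0],"turn":[0,0,0],"fingers":1}]'

```text
clock: 20.53
eef_pos: [627.4, 10.0, 289.1]
tcp_rot: [3.141, -0.0, 0.291]
contact_force: [9.0, -2.4, -8.9]
opening: 0.304
grasp_force: 40.6
```

Force rises at 110 mm of travel, which is the end stop. I check the bar height numerically in the cameras.

Run:
```python
from h import *
cx=np.array([.957,.2899]);c=np.array([625.8,9.7])
go(627.4,10,289)
for n in('scene','side'):
    f=grab(n);g=cv2.cvtColor(f['pixels'],cv2.COLOR_RGB2GRAY)
    for x in(-55,55):
        q=proj(f,[[*(c+x*cx),z] for z in range(265,346,5)]).round().astype(int)
        print(n,x,[int(g[v,u]) for u,v in q])
```

```text
pos [627.4  10.  289.1] rot [ 1.7998e+02 -3.0000e-02  1.6670e+01] F [ 9.  -2.4 -8.9] open 0.304 grip 40.6 t 20.5333
dp units [0.    0.001 0.002]
scene -55 [89, 94, 57, 35, 38, 46, 49, 41, 21, 17, 12, 62, 82, 130, 158, 157, 158]
scene 55 [80, 61, 67, 80, 84, 38, 5, 14, 9, 3, 17, 8, 20, 16, 64, 95, 116]
side -55 [105, 104, 99, 99, 97, 68, 15, 9, 10, 13, 17, 18, 37, 121, 159, 174, 157]
side 55 [74, 51, 48, 36, 18, 16, 19, 19, 18, 19, 20, 55, 49, 36, 31, 32, 23]
```

The bar is dark from about z 292 to 320, which matches its fully extended centre at 305 mm.

```bash
python3 -c "
from rig import r
print(r.sign_off())"
```

```text
the job is handed in; nothing more can be done
None
```

Both round lids sit flat on their pots, and the job is handed in at about 20.6 s with the button still squeezed and the handle held up at its second stop (110 mm, checked by force and in the camera images).

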